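Unlock the bore cover and hold the probe in the guide bore

ROBOT

A 7-joint arm with a two-finger parallel gripper is mounted at the origin on a cart in front of the work surface, level with it; the furniture and walls round the work are solid. World frame = base frame: x ahead of the robot, y to its left, z up, the work surface at z = 0. Lengths are in m, angles in degrees, forces in N, time in s.
With the tool pointing down it reaches from about 0.35 to 0.775 m from the base axis. Payload 3.1 kg.
Tool frame: the origin (TCP) lies between the finger pads; the fingertips stand 19 mm ahead of it and the grasp point (between the pads) is the TCP (robot.tcp_to_tips is the distance from the TCP to the fingertips, in m); z points along the fingers, y is the line along which they close (so a half turn about z gives the same grasp; the last joint's range is limited). The gripper opens to 85 mm and grips with 20 to 120 N. Pads are 22 mm wide; open, the fingers measure 114 mm over their backs; the gripper's body (76 mm by 85 mm) begins 54 mm behind the grasp point. The pads swing forward as they close: fully open they stand 13 mm farther back than shut.
Start: joints at [-2.389, 17.813, 0.802, 86.603, -0.252, 75.585, -1.558], TCP at [0.55, 0, 0.25] pointing down, gripper open.
Joint ranges: [-154.91, 154.91], [-16.99, 109.72], [-72.82, 74.43], [7.12, 147.25], [-82.49, 262.49], [11.32, 116.49], [-174.64, 174.64]. Speed limits (degrees/s): [159.86, 159.86, 180, 180, 180, 180, 180].

INTERFACE

Orientations are given as [roll, pitch, yaw] about the fixed x, y, z axes, in that order (R = Rz(yaw) Ry(pitch) Rx(roll)).
In Python, from bench import robot, capture gives the robot as it stands.
- The arm moves only by the tool move_arm, never from a script. Its argument "deltas" is a list of rows, each a list of 3 entries, a list of its own where there are three numbers: the shift along the tool's x, y, z in cm, then the turn, a rotation vector about the tool's x, y, z in rad, then the finger opening in cm, from 0 to 8.54. In form: [[[x, y, z], [wx, wy, wz], jaw], ...]. A call has 1 to 5 rows; each row is the pose to reach, as a shift and turn from the pose commanded when the call began, along the tool's axes at that moment; what a row does not reach only later rows make up. A row lasts 1/8 s, in which the tool goes at most 62.5 mm and 10.7 degrees, less where a joint would pass 70% of its speed; a pose out of reach is approached as far as the arm can. A call with a gripper value outside its range is refused whole. The fingers move at their own pace and stop on an object; "grip_force" is the grip in N (left out, the last holds). Time passes only in rows, so rows that repeat a pose let the fingers close. It gives the time, the measured TCP pose, the force, the opening and the grip force at its end, in the units of the state.
- robot.observe(): the state, without advancing time (a new reading comes with each control period).
- capture(name): name is "scene" or "side" or "wrist"; returns a dict with "frame" (420x560x3 uint8, red, green, blue), "range_z" (420x560 float32, m along the optical axis (not along the pixel's ray), 0 where there is no reading), "fx", "fy", "cx", "cy" (pixels), "k1" (the pictures are not rectified: a ray, as slopes to the right and down, at radius r is drawn at 1 + k1 r^2 times it, then the intrinsics apply), "xyz" and "orientation" of the camera in the world. Camera axes: x right, y up, looking along -z (the intrinsics and any distortion apply to the point x, -y, -z); pixel columns grow to the right and rows downward; lengths in m; the calibration is good to about 2 mm. A picture is of the moment at which its call begins.
- robot.hand_in(): hands the job in; it is judged then, once.
The state is a dict: "clock": time; "joints": joint angles; "qvel": joint speeds; "joint_efforts": joint torques, N m; "position": TCP position; "tcp_rot": TCP orientation; "force": force on the tool from outside, world axes, zero at the start; "wrist_torque": the same for the moment, N m; "opening": finger opening in m; "grasp_force": force on a finger pad.
Only numpy, scipy, OpenCV 4.12 (cv2) and the standard library are available. Lean on these libraries where they do the work, as an engineer would, in place of code of your own. Each camera call takes 0.05 s, during which the arm holds its last target. There are 200 camera calls.

TASK

Take the flat-bladed key from its stand, push it into the slot of the slotted key cylinder on the gauging fixture and turn it clockwise to its stop, so that the cover swings clear of the guide bore; leave the key in the slot. Then take the probe from its stand, lower its rod about 40 mm into the bore without touching the fixture, and finish while still holding it there by its grip, upright, centred and still, for the reading. Do not disturb the loose bush, lens cap and gear nearby.

Things in the scene. Friction and masses are not known exactly. Their poses are not given: they have to be found in the camera images.
- fixture: Fixed gauging fixture: grey base plate 84 x 164 x 12 mm lying along its own y axis; origin at the centre of the underside, z up. At y = +40 mm stands a steel sleeve, 48 mm outer diameter, top rim 70 mm above the worktop, with the guide bore; at y = -40 mm stands a grey post with the slotted key cylinder. The two are 80 mm apart; the inserted key stands up to 126 mm above the worktop.
- bore (a point): Centre of the mouth of the guide bore, at the sleeve's rim, 70 mm above the worktop; z up. The bore is round, vertical, 18 mm in diameter and 54 mm deep (closed below). The rod is 8 mm thick: 5 mm free all round when centred.
- slot (a point): Centre of the mouth of the key slot, on top of the slotted key cylinder (44 mm diameter), 80 mm above the worktop; z up, on the turning axis. The slot is 9.6 mm wide along this point's x, 20 mm long along its y and 24 mm deep; point and slot turn with the cylinder. The cover arm leaves the cylinder along +y.
- cover (a joint): Turn of key cylinder and cover, rad: starts at 0 to 0.1, the aluminium cover (34 mm disc on a 14 mm wide arm, 72 to 77 mm above the worktop) lying over the bore; grows clockwise seen from above to a firm stop at 1.2. Stays where left, resists with 0.06 N m. The key has about 0.25 rad of play in the slot: turn it about 1.4 rad from aligned to reach the stop.
- key: Loose upright key, 60 g, in a tube stand. Origin: centre of the blade's tip, z up; starts 20 mm above the worktop. Blade 6 (x) x 16 (y) x 20 mm long, last 4 mm narrowed to 3 x 12; flange 30 x 30 mm at z 20 to 24 mm, rests on the stand and, once inserted, on the cylinder; black flat grip parallel to the blade, 12 (x) x 34 (y) mm, z 30 to 66 mm: pinch across x at z 48 mm.
- key_stand: Fixed key stand: black foot 64 x 64 mm, square aluminium tube 38 x 38 mm with a 21 mm square hole, 40 mm high. Origin at the centre of the underside.
- probe: Loose upright probe, 100 g, in the taller tube stand. Origin: centre of the rod's tip, z up; starts 12 mm above the worktop. Steel rod 8 mm diameter, z 0 to 60 mm; collar 28 x 28 mm, z 60 to 64 mm, rests on the stand; square aluminium grip 14 x 14 mm (faces along x and y), z 64 to 114 mm: pinch at z 94 mm; small round cap to 120 mm.
- probe_tip (a point): Tip of the probe rod (origin and axes of the probe).
- probe_stand: Fixed probe stand: black foot 64 x 64 mm, square aluminium tube 38 x 38 mm with an 18 mm square hole, 72 mm high. Origin at the centre of the underside.
- bush_sample: Bystander, loose: flanged steel bush, 34 mm diameter, 30 mm high; origin at the underside. Leave alone.
- lens_cap: Bystander, loose: black round lens cap, 51 mm diameter, 9 mm high; origin at the underside. Leave alone.
- gear_sample: Bystander, loose: small spur gear 44 mm diameter, 12 mm high; origin at the underside. Leave alone.
Things that resemble listed ones, but are neither listed nor needed, are in the scene too. What is shaped like the probe but turquoise is not meant.

How it is judged (in metres and radians):
On the way, in this order (a step that is already met when the one before it is completed fails the run):
1. the key's blade is in the slot of the key cylinder, cover still over the bore (horizontal distance between key and slot below 0.006 m and z of key in the frame of slot below -0.012 m and angle between key's own z axis and vertical below 0.2 rad and value of joint cover below 0.5 rad), for 0.1 s.
2. the key, in the slot and in the fingers, has turned the cover clear of the bore (horizontal distance between key and slot below 0.006 m and z of key in the frame of slot below -0.012 m and angle between key's own z axis and vertical below 0.2 rad and value of joint cover above 0.9 rad and contact force between the fingers and key above 0.5 N), for 0.1 s.
At the end, for the whole second after the job is handed in: Key in the slot (12 mm or more), cover turned 0.9 rad or more; probe held in the fingers, rod 30 to 50 mm below the bore rim, tip within 3.5 mm of the bore axis, upright within 0.07 rad, still (under 20 mm/s), not touching the fixture (horizontal distance between key and slot below 0.006 m and z of key in the frame of slot below -0.012 m and angle between key's own z axis and vertical below 0.2 rad and value of joint cover above 0.9 rad and z of probe_tip in the frame of bore between -0.05 and -0.03 m and horizontal distance between probe_tip and bore below 0.0035 m and angle between probe's own z axis and vertical below 0.07 rad and linear speed of probe below 0.02 m/s and contact force between the fingers and probe above 1 N and contact force between probe and fixture below 0.3 N); the arm keeps its last pose, push and grip.
It fails at once if the probe touches the fixture, its cover or the bore walls (over 0.5 N) (contact force between probe and fixture above 0.5 N).
It fails at once if a loose bystander is moved more than 20 mm (distance of any of bush_sample, lens_cap, gear_sample from where it was at the start of the episode above 0.02 m).
It also fails if it takes over 56 s, if anything falls off the work surface, if the arm or the gripper's body presses on something with over 40 N, if the wrist force passes 120 N, or if a joint passes its speed limit or range.

## Working session

There is one attempt and no reset: what is moved stays moved. The work goes in short steps, Python scripts to look and compute and a tool call to move; the robot and the scene stay as the last step left them, time stands still between calls to the robot, and variables do not carry over. Pictures are saved under pics/ and viewed, at most 10 in all, crops included, and the job is handed in when it is done.

Besides the shell and the picture viewer there is one more tool, called after ">>>" as name(argument=value, ...) on one line, values as JSON. move_arm: Moves the arm, as the interface text tells. Its arguments: {"type":"object","properties":{"deltas":{"type":"array"},"grip_force":{"type":"number"}},"required":["deltas"]}

```bash
mkdir -p pics; cat > h.py <<'E'
import numpy as np, cv2, pickle
from scipy.spatial.transform import Rotation as R
from bench import robot, capture
def cloud(c):
    """world xyz for every pixel (nan where no reading)"""
    h,w=c["range_z"].shape
    K=np.array([[c["fx"],0,c["cx"]],[0,c["fy"],c["cy"]],[0,0,1.]])
    u,v=np.meshgrid(np.arange(w),np.arange(h))
    p=np.stack([u,v],-1).reshape(-1,1,2).astype(float)
    s=cv2.undistortPoints(p,K,np.array([c["k1"],0,0,0.])).reshape(h,w,2)
    z=np.where(c["range_z"]>0,c["range_z"],np.nan)
    P=np.stack([s[...,0]*z,-s[...,1]*z,-z],-1)
    return P@R.from_euler('xyz',c["orientation"],degrees=True).as_matrix().T+np.array(c["xyz"])
def shot(name,f):
    c=capture(name); cv2.imwrite(f"pics/{f}.png",c["frame"][...,::-1]); 
    pickle.dump(c,open(f"{f}.pkl","wb")); return c
E
python3 - <<'E'
from h import *
a=shot("scene","s0");b=shot("side","d0");w=shot("wrist","w0")
for c in(a,b,w): print(c["xyz"],c["orientation"],c["fx"],c["k1"])
im=np.hstack([a["frame"],b["frame"]]);
cv2.imwrite("pics/s0b.png",cv2.resize(a["frame"],(800,600))[...,::-1])
print(robot.observe())
E
```

```text
[0.00310871 0.45265639 0.48954318] [  62.505984     -0.17014732 -134.49530928] 389.03418197226813 -0.05593997503454125
[ 0.57790295 -0.83076831  0.57939047] [57.17966724 -0.75754431  2.39497499] 460.2853201170356 -0.09341585322408233
[0.54915534 0.0754593  0.37384071] [-1.73414547e+01  1.22210539e-01  1.07365922e-02] 347.3286965796019 -0.008941371896750368
{'clock': 0.15, 'joints': array([-2.38971473, 17.8507414 ,  0.80114137, 86.669145  , -0.25308753,
       75.58545529, -1.55866014]), 'qvel': array([ 0.01420147, -0.16342996,  0.03673701, -0.21049548,  0.02727288,
       -0.08157977,  0.0103351 ]), 'joint_efforts': array([ 9.77451273e-04, -3.80270755e+01,  1.46461059e-01, -2.30848163e+01,
        1.21757569e-02,  9.70373891e-03, -3.15462728e-05]), 'position': array([5.49487173e-01, 3.44905614e-05, 2.49474662e-01]), 'tcp_rot': array([-1.79896483e+02,  3.38430545e-03,  9.00050335e+01]), 'force': array([ 0.14751708, -0.68719018, -0.3404881 ]), 'wrist_torque': array([ 0.00085475,  0.00626251, -0.04838874]), 'grasp_force': 0.0, 'opening': 0.08561736891898135}
```

View pics/s0.png

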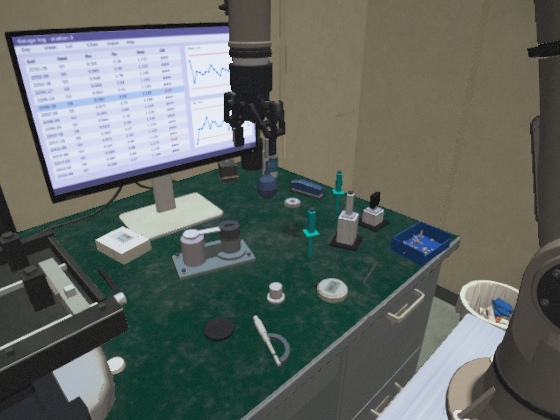

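View pics/d0.png

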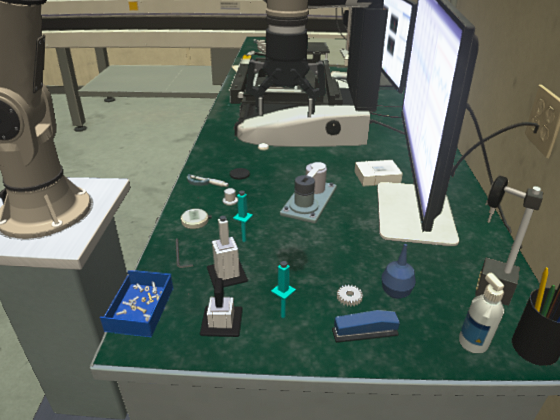

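The side view shows the key stand at about (220,310), the probe stand at (226,260), turquoise lookalikes at (242,210) and (283,280), and the fixture at (308,195) with its dark key post at (304,190) and the sleeve with cover at (317,170). Next I'll build a top-down map from the depth.

```bash
python3 - <<'E'
from h import *
S=1000 # px per m ; x 0.2..0.95 right , y -0.4..0.4
H=np.zeros((800,750,3),np.uint8);Z=np.full((800,750),-1.)
for f in("s0","d0","w0"):
    c=pickle.load(open(f+".pkl","rb"));P=cloud(c);m=np.isfinite(P[...,2])&(P[...,2]<.16)&(P[...,2]>-.02)
    p=P[m];col=c["frame"][m]
    i=((.4-p[:,1])*S).astype(int);j=((p[:,0]-.2)*S).astype(int)
    ok=(i>=0)&(i<799)&(j>=0)&(j<749)
    for a,b,z,q in zip(i[ok],j[ok],p[ok,2],col[ok]):
        for da in(0,1):
            for db in(0,1):
                if z>Z[a+da,b+db]: Z[a+da,b+db]=z;H[a+da,b+db]=q
for k in range(0,750,100): cv2.line(H,(k,0),(k,799),(255,255,0),1);cv2.putText(H,f"{.2+k/1000:.1f}",(k,12),0,.4,(255,255,255))
for k in range(0,800,100): cv2.line(H,(0,k),(749,k),(255,255,0),1);cv2.putText(H,f"{.4-k/1000:.1f}",(0,k+12),0,.4,(255,255,255))
cv2.imwrite("pics/top.png",H[100:700,:,::-1])
w=pickle.load(open("w0.pkl","rb"))
E
```

```text
(no output)
```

View pics/top.png

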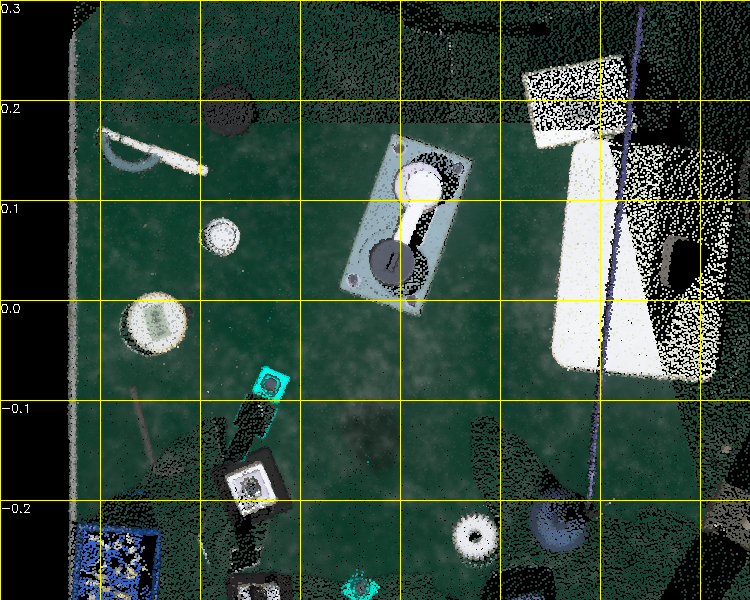

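View pics/w0.png

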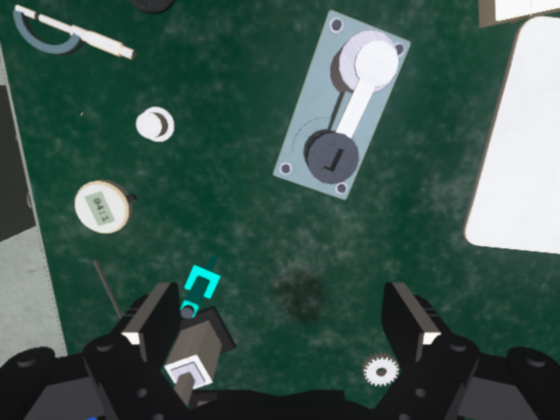

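The top map places the post at about (0.592, 0.037), the cover over the sleeve at (0.62, 0.112), the probe stand at (0.448,-0.187) and the key stand at (0.457,-0.295). In the wrist view the slot shows as a dark mark at (333,158). Next: numeric fits.

```bash
python3 - <<'E'
from h import *
P={};C={}
for f in("s0","d0","w0"):
    c=pickle.load(open(f+".pkl","rb"));P[f]=cloud(c);C[f]=c["frame"].astype(float).mean(-1)
def sel(f,x,y,r,z0,z1):
    p=P[f];return (np.hypot(p[...,0]-x,p[...,1]-y)<r)&(p[...,2]>z0)&(p[...,2]<z1)
def rep(n,f,*a):
    m=sel(f,*a)
    if m.sum()<15: print(n,f,m.sum());return
    p=P[f][m]; r=cv2.minAreaRect((p[:,:2]*1000).astype(np.float32)); print(n,f,m.sum(),np.round(r[0],1),np.round(r[1],1),round(r[2],1),"z",np.round(np.median(p[:,2]),4),"mean",np.round(p[:,:2].mean(0)*1000,1))
for f in P:
    rep("plate",f,.605,.075,.1,.009,.016)
    rep("cyl",f,.592,.037,.03,.078,.085)
    rep("cover",f,.62,.112,.03,.074,.08)
    rep("rim",f,.618,.112,.03,.067,.0725)
    rep("kgrip",f,.457,-.295,.03,.055,.09)
    rep("ktube",f,.457,-.295,.04,.035,.0415)
    rep("kflange",f,.457,-.295,.04,.042,.048)
    rep("kfoot",f,.457,-.295,.05,.004,.03)
    rep("pgrip",f,.447,-.187,.03,.085,.122)
    rep("pcap",f,.447,-.187,.03,.128,.14)
    rep("ptube",f,.447,-.187,.03,.068,.0735)
    rep("pcollar",f,.447,-.187,.03,.0745,.08)
    rep("tq1",f,.47,-.085,.03,.05,.2)
    rep("tq2",f,.56,-.285,.03,.05,.2)
# slot
for f in("w0","d0"):
    m=sel(f,.592,.037,.025,.05,.085);p=P[f][m];z=p[:,2];g=C[f][m]
    q=p[(g<np.percentile(g,12))];print("slot",f,len(q),q.mean(0),z.min())
    print(np.percentile(g,[2,10,30,50]))
E
```

```text
plate s0 835 [602.5  78.4] [162.9  83.7] 69.3 z 0.0127 mean [590.1  97.5]
cyl s0 143 [591.6  38.9] [39.  40.8] 20.7 z 0.0794 mean [589.6  40. ]
cover s0 150 [622.7 107.1] [34.9 43.8] 0.6 z 0.0763 mean [619.1 109.1]
rim s0 128 [612.1 118.9] [46.6 33.5] 52.4 z 0.0697 mean [608.2 119.7]
kgrip s0 133 [ 457.1 -302.8] [13.1 35.3] 3.7 z 0.0732 mean [ 454.8 -298.4]
ktube s0 71 [ 458.  -302.3] [39.7 37.6] 4.1 z 0.0393 mean [ 451.8 -294.9]
kflange s0 52 [ 457.2 -303.6] [31.4 29.4] 11.3 z 0.0434 mean [ 454.8 -300.1]
kfoot s0 331 [ 457.3 -302. ] [65.3 65.4] 4.9 z 0.0086 mean [ 448.9 -291.9]
pgrip s0 110 [ 446.4 -184.7] [19.6 12.2] 62.6 z 0.1034 mean [ 447.5 -182.6]
pcap s0 16 [ 449.9 -186.6] [ 8.7 11. ] 37.5 z 0.1309 mean [ 449.6 -186.1]
ptube s0 86 [ 449.7 -186.2] [38.1 38.9] 24.0 z 0.071 mean [ 444.6 -178.9]
pcollar s0 57 [ 449.5 -184.6] [27.7 28. ] 23.1 z 0.0759 mean [ 447.7 -182.9]
tq1 s0 268 [470.2 -82.4] [27.8 30.5] 62.8 z 0.0813 mean [467.3 -79.2]
tq2 s0 178 [ 558.6 -286.1] [28.4 28.9] 50.5 z 0.0825 mean [ 556.3 -282.7]
plate d0 563 [605.4  74.5] [165.2  84.6] 71.0 z 0.0126 mean [612.3  4
[... 1184 characters left out ...]
m w0 1216 [617.7 114.7] [46.1 46.1] 80.1 z 0.0707 mean [610.1 118.1]
kgrip w0 0
ktube w0 0
kflange w0 0
kfoot w0 514 [ 454.9 -269.9] [81.2 38.2] 23.2 z 0.0086 mean [ 452.  -276.7]
pgrip w0 345 [ 453.  -184.3] [10.  18.1] 67.4 z 0.0981 mean [ 453.6 -183.8]
pcap w0 0
ptube w0 377 [ 450.7 -187.9] [37.9 38.5] 22.2 z 0.0726 mean [ 454.1 -179. ]
pcollar w0 405 [ 451.1 -187.4] [35.3 31.2] 15.8 z 0.0772 mean [ 452.7 -183.4]
tq1 w0 1170 [470.4 -83.9] [28.9 28.1] 65.1 z 0.079 mean [472.  -80.2]
tq2 w0 0
slot w0 274 [0.58544631 0.04404872 0.06882956] 0.05017787906113691
[45. 61. 95. 97.]
slot d0 48 [0.59726208 0.02736373 0.06799412] 0.050035791668630925
[46.33333333 52.         57.         64.33333333]
```

>>> move_arm(deltas=[[[-30.5,-9.1,0],[0,0,-0.07],8.5],[[-30.5,-9.1,0],[0,0,-0.07],8.5],[[-30.5,-9.1,0],[0,0,-0.07],8.5],[[-30.5,-9.1,0],[0,0,-0.07],8.5],[[-30.5,-9.1,0],[0,0,-0.07],8.5]])

```text
clock: 0.78
position: [0.4598, -0.301, 0.2501]
tcp_rot: [180.0, -0.0, 94.0]
force: [0.1, -0.3, -0.8]
opening: 0.0848
grasp_force: 0.0
```

>>> move_arm(deltas=[[[0,0,0],[0,0,0],8.5],[[0,0,0],[0,0,0],8.5],[[0,0,0],[0,0,0],8.5]])

```text
clock: 1.15
position: [0.4617, -0.2973, 0.2501]
tcp_rot: [180.0, -0.1, 94.2]
force: [0.5, -0.0, -0.2]
opening: 0.0851
grasp_force: 0.0
```

```bash
cat >> h.py <<'E'
def rect(P,x,y,r,z0,z1,n=""):
    m=(np.hypot(P[...,0]-x,P[...,1]-y)<r)&(P[...,2]>z0)&(P[...,2]<z1); p=P[m]
    if len(p)<15: print(n,len(p)); return
    q=cv2.minAreaRect((p[:,:2]*1000).astype(np.float32))
    print(n,len(p),np.round(q[0],1),np.round(q[1],1),round(q[2],1),"z",np.round(np.median(p[:,2]),4),"mean",np.round(p[:,:2].mean(0)*1000,1))
E
python3 - <<'E'
from h import *
c=shot("wrist","w1");P=cloud(c)
s=robot.observe();print(s["position"],s["tcp_rot"],s["clock"])
rect(P,.459,-.305,.03,.08,.09,"top");rect(P,.459,-.305,.03,.043,.05,"flange");rect(P,.459,-.305,.03,.037,.0425,"tube")
rect(P,.45,-.188,.03,.125,.14,"pcap");rect(P,.45,-.188,.03,.09,.124,"pgrip");rect(P,.45,-.188,.03,.075,.082,"pcollar");rect(P,.45,-.188,.03,.067,.0745,"ptube")
E
```

```text
[ 0.46171993 -0.29728628  0.25014009] [ 1.79988417e+02 -6.31544749e-02  9.42335583e+01] 1.2
top 525 [ 454.2 -306.9] [33.4 12. ] 66.3 z 0.0866 mean [ 454.2 -306. ]
flange 441 [ 454.1 -307.3] [30.1 30. ] 66.2 z 0.0449 mean [ 451.8 -305. ]
tube 547 [ 457.9 -305.2] [38.9 38.1] 1.7 z 0.0409 mean [ 464.2 -299.8]
pcap 458 [ 450.5 -188.4] [13.8 13.8] 22.1 z 0.1316 mean [ 450.5 -188.8]
pgrip 101 [ 450.2 -188.3] [13.5 14.4] 21.6 z 0.1102 mean [ 452.3 -194.1]
pcollar 771 [ 452.2 -187.5] [31.9 28.1] 22.2 z 0.0768 mean [ 450.7 -191.2]
ptube 1021 [ 450.4 -188.2] [38.  38.4] 22.5 z 0.0727 mean [ 450.5 -189.4]
```

View pics/w1.png

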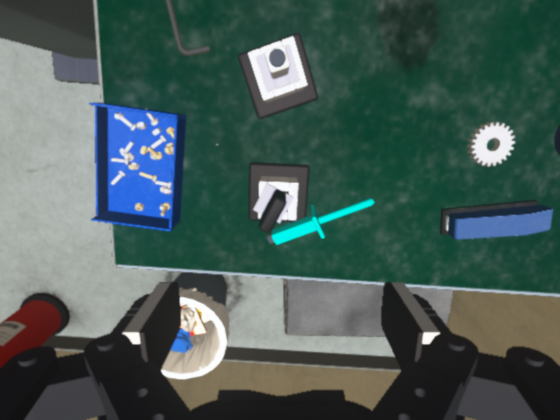

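The wrist view shows that one turquoise lookalike has toppled next to the key: its head is at (280,238), against the key grip at (270,210). The key seems to have turned in its tube. I'll let it settle and measure again.

>>> move_arm(deltas=[[[-0.8,-0.3,0],[0,0,0],8.5],[[-0.8,-0.3,0],[0,0,0],8.5],[[-0.8,-0.3,0],[0,0,0],8.5]])

```text
clock: 1.58
position: [0.4583, -0.3076, 0.2503]
tcp_rot: [180.0, -0.0, 94.0]
force: [-0.1, 0.2, 0.1]
opening: 0.0851
grasp_force: 0.0
```

```bash
python3 - <<'E'
from h import *
c=shot("wrist","w2");P=cloud(c);d=shot("side","d2");a=shot("scene","s2")
rect(P,.459,-.305,.03,.08,.09,"top");rect(P,.459,-.305,.03,.055,.078,"grip");rect(P,.459,-.305,.03,.043,.05,"flange");rect(P,.459,-.305,.03,.037,.0425,"tube")
for n,q in(("w",c),("d",d),("s",a)):
    X=cloud(q);f=q["frame"].astype(int);m=(f[...,1]-f[...,0]>80)&(f[...,2]-f[...,0]>80)&(X[...,0]>.3)&(X[...,0]<.8)&(np.abs(X[...,1])<.5)
    for nm,mm in(("A",m&(X[...,1]<-.2)),("B",m&(X[...,1]>-.2))):
        p=X[mm]
        if len(p): print(n,nm,len(p),p.min(0).round(3),p.max(0).round(3))
i1=cv2.resize(c["frame"][130:290,180:400],(800,582)); 
i2=cv2.resize(d["frame"][170:350,170:410],(800,600))
i3=cv2.resize(a["frame"][150:270,270:430],(800,600))
cv2.imwrite("pics/m2.png",np.vstack([cv2.resize(i1,(400,300)),cv2.resize(i2,(400,300))])[...,::-1])
print(robot.observe()["position"],robot.observe()["clock"])
E
```

```text
top 539 [ 454.2 -306.8] [33.9 12. ] 66.1 z 0.0866 mean [ 454.2 -306.1]
grip 118 [ 450.8 -302.5] [31.8  9.7] 45.8 z 0.0675 mean [ 453.8 -298.7]
flange 447 [ 454.4 -302.5] [38.6 35. ] 65.7 z 0.0449 mean [ 451.6 -305. ]
tube 554 [ 458.3 -305.2] [38.1 38.1] 1.7 z 0.0409 mean [ 463.9 -300.2]
w A 1303 [ 0.455 -0.365  0.002] [ 0.564 -0.299  0.035]
d A 500 [ 0.456 -0.361 -0.   ] [ 0.559 -0.277  0.034]
d B 270 [ 0.342 -0.07   0.003] [ 0.453 -0.023  0.029]
s A 49 [ 0.493 -0.388  0.001] [ 0.585 -0.299  0.033]
s B 239 [ 0.34  -0.098 -0.001] [ 0.475 -0.041  0.029]
[ 0.45835334 -0.30742985  0.25032576] 1.725
```

View pics/m2.png

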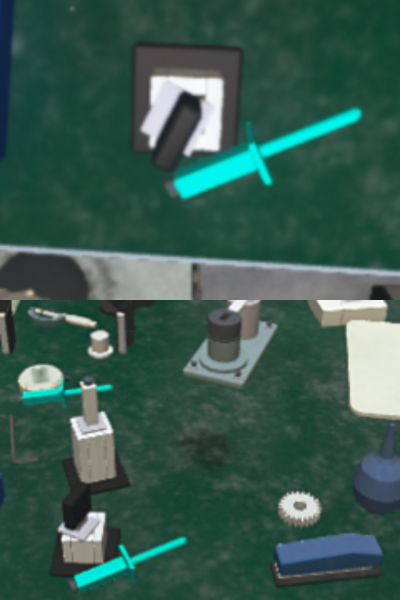

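Both turquoise decoys now lie flat. The key still stands upright, centred at (454,-307) mm with its long axis at 66°, which is nearly the slot's own direction. Going to grasp.

>>> move_arm(deltas=[[[0.1,-0.4,3],[0,0,0.17],6],[[0.1,-0.4,6],[0,0,0.34],6],[[0.1,-0.4,9],[0,0,0.489],6],[[0.1,-0.4,12],[0,0,0.489],6],[[0.1,-0.4,13],[0,0,0.489],6]])

```text
clock: 2.35
position: [0.4531, -0.3059, 0.1184]
tcp_rot: [-179.8, -0.0, 66.0]
force: [-0.5, -0.2, -0.1]
opening: 0.06
grasp_force: 0.0
```

>>> move_arm(deltas=[[[0,0,2.5],[0,0,0],6],[[0,0,4.5],[0,0,0],6],[[0,0,5.2],[0,0,0],6],[[0,0,5.2],[0,0,0],6],[[0,0,5.2],[0,0,0],5]], grip_force=40)

```text
clock: 2.98
position: [0.455, -0.3075, 0.0695]
tcp_rot: [179.9, 0.0, 66.0]
force: [0.0, -0.2, 0.3]
opening: 0.05
grasp_force: 0.0
```

```bash
python3 - <<'E'
from h import *
s=robot.observe();print(s["position"],s["tcp_rot"],s["force"],s["opening"])
c=shot("wrist","w3");P=cloud(c)
rect(P,.454,-.307,.025,.08,.092,"top")
E
```

```text
[ 0.45502705 -0.307496    0.06945861] [1.79865909e+02 1.61196092e-02 6.59960223e+01] [ 0.03304695 -0.17446743  0.25205575] 0.04998308704397874
top 2995 [ 445.7 -302.6] [34.5 31.1] 66.5 z 0.0866 mean [ 453.7 -304. ]
```

>>> move_arm(deltas=[[[0,0,0.1],[0,0,0],2],[[0,0,0.1],[0,0,0],1],[[0,0,0.1],[0,0,0],0.6],[[0,0,0.1],[0,0,0],0.6],[[0,0,0.1],[0,0,0],0.6]], grip_force=60)

```text
clock: 3.65
position: [0.4546, -0.307, 0.0676]
tcp_rot: [179.9, 0.0, 66.0]
force: [1.1, -0.5, 1.2]
opening: 0.0116
grasp_force: 58.6
```

>>> move_arm(deltas=[[[0,0,0],[0,0,0],0.6],[[0,0,-2.4],[0,0,0],0.6],[[0,0,-6],[0,0,0],0.6],[[0,0,-11],[0,0,0],0.6],[[0,0,-13.1],[0,0,0],0.6]])

```text
clock: 4.28
position: [0.4549, -0.3077, 0.201]
tcp_rot: [179.8, 0.0, 66.0]
force: [0.1, 0.1, -2.4]
opening: 0.0113
grasp_force: 59.8
```

>>> move_arm(deltas=[[[5,-1,-2],[0,0,0],0.6],[[11,-1.5,-2],[0,0,0],0.6],[[17,-1.5,-2],[0,0,0],0.6],[[23,-1.5,-2],[0,0,0],0.6],[[28,-1.5,-2],[0,0,0],0.6]])

```text
clock: 4.9
position: [0.5544, -0.0422, 0.2176]
tcp_rot: [-179.9, -0.0, 66.1]
force: [0.2, -0.2, -0.4]
opening: 0.0116
grasp_force: 59.8
```

>>> move_arm(deltas=[[[5,0,0],[0,0,0],0.6],[[9.1,0,0],[0,0,0],0.6],[[9.1,0,0],[0,0,0],0.6],[[9.1,0,0],[0,0,0],0.6],[[9.1,0,0],[0,0,0],0.6]])

```text
clock: 5.52
position: [0.5909, 0.0359, 0.2181]
tcp_rot: [-180.0, 0.1, 65.8]
force: [-0.2, -0.5, -0.1]
opening: 0.0113
grasp_force: 59.8
```

```bash
python3 - <<'E'
from h import *
s=robot.observe();print(s["position"],s["tcp_rot"],s["clock"])
c=shot("wrist","w4");P=cloud(c)
rect(P,.592,.038,.03,.078,.085,"cyl");rect(P,.605,.075,.1,.009,.016,"plate");rect(P,.592,.038,.019,.03,.075,"slot")
p=s["position"]
rect(P,p[0],p[1],.025,p[2]+.005,p[2]+.025,"gripTop");rect(P,p[0],p[1],.025,p[2]-.028,p[2]-.02,"flange");rect(P,p[0],p[1],.015,p[2]-.055,p[2]-.029,"blade")
cv2.imwrite("pics/w4c.png",cv2.resize(c["frame"][20:320,100:460],(720,600))[...,::-1])
E
```

```text
[0.59093327 0.0358615  0.21809062] [-1.79989281e+02  9.13554197e-02  6.58184503e+01] 5.525
cyl 2111 [591.7  40.7] [43.3 46.7] 13.6 z 0.0809 mean [592.9  40.4]
plate 7691 [605.3  76.4] [164.4  84.2] 70.8 z 0.0128 mean [611.8  92.1]
slot 265 [590.9  35.7] [15.2  9.7] 66.9 z 0.0574 mean [590.1  34.4]
gripTop 5144 [592.   40.6] [36.5 35.9] 22.4 z 0.2369 mean [592.7  40.6]
flange 955 [593.9  43. ] [15.2 30.2] 66.3 z 0.1952 mean [595.3  46.3]
blade 0
```

View pics/w4c.png

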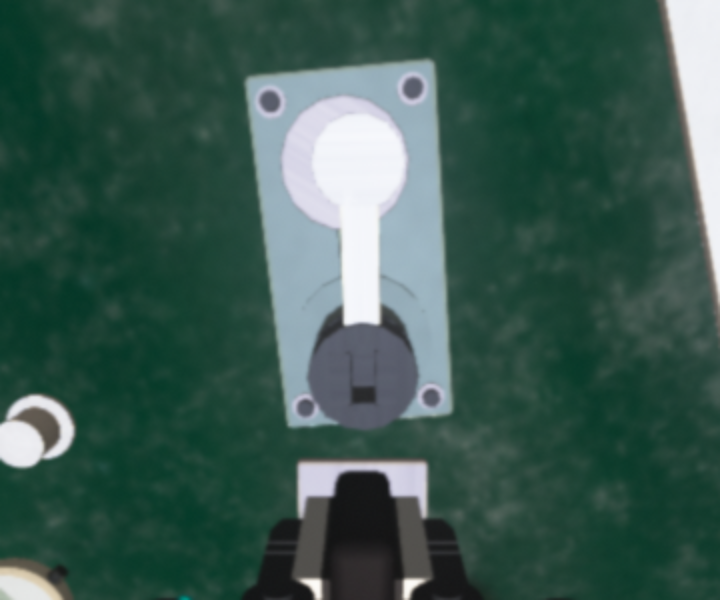

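The slot mouth in the crop spans x 350–376 and y 350–403. The flange is square to it. I'll compute the centres.

```bash
cat >> h.py <<'E'
def px(c,uv,z):
    K=np.array([[c["fx"],0,c["cx"]],[0,c["fy"],c["cy"]],[0,0,1.]])
    s=cv2.undistortPoints(np.array(uv,float).reshape(-1,1,2),K,np.array([c["k1"],0,0,0.])).reshape(-1,2)
    d=np.c_[s[:,0],-s[:,1],-np.ones(len(s))]@R.from_euler('xyz',c["orientation"],degrees=True).as_matrix().T
    o=np.array(c["xyz"]);return o+d*((z-o[2])/d[:,2])[:,None]
E
python3 - <<'E'
from h import *
c=pickle.load(open("w4.pkl","rb"));P=cloud(c)
q=np.array([(350,350),(376.5,350),(351.5,403),(377,403)])/2+[100,20]
X=px(c,q,.0805)[:,:2]*1000;print(X.round(1),"slot c",X.mean(0).round(1))
d=X[0:2].mean(0)-X[2:].mean(0);print("len",np.hypot(*d),"ang",np.degrees(np.arctan2(d[1],d[0])))
# circle fit: crop edge points of the top
e=np.array([(309,372),(417,372),(363,429),(325,412),(401,412),(326,333),(402,333)])/2+[100,20]
Y=px(c,e,.0805)[:,:2]*1000
A=np.c_[2*Y,np.ones(len(Y))];s=np.linalg.lstsq(A,(Y**2).sum(1),rcond=None)[0];print("circ",s[:2].round(1),np.sqrt(s[2]+s[:2]@s[:2]).round(1))
m=(np.hypot(P[...,0]-.624,P[...,1]-.11)<.035)&(P[...,2]>.0755)&(P[...,2]<.08)&(np.hypot(P[...,0]-.592,P[...,1]-.04)>.062)
Z=P[m][:,:2].astype(np.float32)*1000;print("disc",cv2.minEnclosingCircle(Z))
m=(np.hypot(P[...,0]-.618,P[...,1]-.114)<.03)&(P[...,2]>.067)&(P[...,2]<.073);print("rim",cv2.minEnclosingCircle(P[m][:,:2].astype(np.float32)*1000))
E
```

```text
[[592.5  50.5]
 [601.8  46.3]
 [584.1  30.7]
 [593.3  26.6]] slot c [592.9  38.5]
len 21.484825228649697 ang 66.92537437304928
circ [593.1  39.4] 21.7
disc ((623.3379516601562, 111.62932586669922), 17.58965492248535)
rim ((618.4931640625, 114.05717468261719), 24.00387191772461)
```

>>> move_arm(deltas=[[[0.3,0.1,3],[0,0,0],0.6],[[0.3,0.1,6],[0,0,0],0.6],[[0.3,0.1,7.5],[0,0,0],0.6],[[0.3,0.1,7.5],[0,0,0],0.6],[[0.3,0.1,7.5],[0,0,0],0.6]])

```text
clock: 6.2
position: [0.5945, 0.0401, 0.1447]
tcp_rot: [179.9, -0.1, 66.0]
force: [1.0, 0.0, -0.1]
opening: 0.0116
grasp_force: 59.8
```

```bash
python3 - <<'E'
from h import *
s=robot.observe();print(s["position"],s["tcp_rot"],s["force"])
c=shot("wrist","w5");P=cloud(c);p=s["position"]
rect(P,.593,.039,.03,.078,.085,"cyl");rect(P,p[0],p[1],.025,p[2]-.027,p[2]-.02,"flange")
cv2.imwrite("pics/w5c.png",cv2.resize(c["frame"][200:400,160:400],(720,600))[...,::-1])
E
```

```text
[0.59452515 0.04014233 0.14466764] [ 1.79867906e+02 -6.51377111e-02  6.59632013e+01] [ 0.95953848  0.04165826 -0.09019959]
cyl 2020 [595.4  49.2] [38.7 43.4] 72.8 z 0.0808 mean [596.2  49.7]
flange 946 [597.7  47.8] [14.4 30. ] 66.6 z 0.1219 mean [598.9  50.7]
```

View pics/w5c.png

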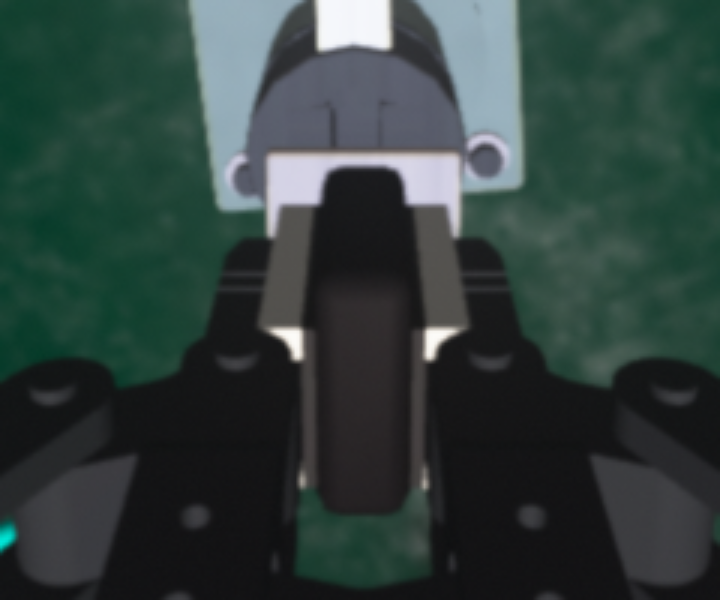

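The far end of the slot shows at crop (332–380, 102), just ahead of the flange edge at y 152. Checking the offset.

```bash
python3 - <<'E'
from h import *
c=pickle.load(open("w5.pkl","rb"))
q=np.array([(331,102),(380.5,102),(248,145),(463,140),(331,145),(380.5,145)])/3+[160,200]
X=px(c,q,.0805)[:,:2]*1000;print(X.round(1))
d=np.array([np.cos(np.radians(67)),np.sin(np.radians(67))]);print(X[:2].mean(0)-10*d)
print((px(c,np.array([(267,152),(462,152)])/3+[160,200],.122)[:,:2]*1000).round(1))
E
```

```text
[[592.4  50.3]
 [601.1  46.4]
 [574.   48.8]
 [612.6  32.7]
 [588.7  42.2]
 [597.5  38.3]]
[592.86177951  39.13867256]
[[587.3  59.8]
 [614.3  47.7]]
```

>>> move_arm(deltas=[[[-0.17,-0.1,0],[0,0,0],0.6],[[-0.17,-0.1,0.8],[0,0,0],0.6],[[-0.17,-0.1,1.4],[0,0,0],0.6],[[-0.17,-0.1,1.8],[0,0,0],0.6],[[-0.17,-0.1,2.1],[0,0,0],0.6]])

```text
clock: 6.88
position: [0.5917, 0.0393, 0.1217]
tcp_rot: [-180.0, 0.0, 66.0]
force: [-0.2, -0.3, -0.6]
opening: 0.0113
grasp_force: 59.8
```

Already 6 mm in without any force. Pressing on.

>>> move_arm(deltas=[[[0,0,0.5],[0,0,0],0.6],[[0,0,0.9],[0,0,0],0.6],[[0,0,1.25],[0,0,0],0.6],[[0,0,1.4],[0,0,0],0.6],[[0,0,1.4],[0,0,0],0.6]])

```text
clock: 7.5
position: [0.5919, 0.0393, 0.1082]
tcp_rot: [-180.0, 0.0, 66.0]
force: [-0.1, -0.4, -0.3]
opening: 0.0114
grasp_force: 59.8
```

>>> move_arm(deltas=[[[0,0,0],[0,0,0.15],0.6],[[0,0,0],[0,0,0.3],0.6],[[0,0,0],[0,0,0.45],0.6],[[0,0,0],[0,0,0.6],0.6],[[0,0,0],[0,0,0.7],0.6]])

```text
clock: 8.12
position: [0.5923, 0.0391, 0.1086]
tcp_rot: [180.0, -0.0, 25.7]
force: [0.5, 0.0, -1.1]
opening: 0.0114
grasp_force: 59.7
```

>>> move_arm(deltas=[[[0,0,0],[0,0,0.15],0.6],[[0,0,0],[0,0,0.3],0.6],[[0,0,0],[0,0,0.45],0.6],[[0,0,0],[0,0,0.55],0.6],[[0,0,0],[0,0,0.6],0.6]])

```text
clock: 8.75
position: [0.5923, 0.0393, 0.1086]
tcp_rot: [180.0, -0.1, -8.6]
force: [0.4, -0.5, -0.9]
opening: 0.0115
grasp_force: 59.7
```

```bash
python3 - <<'E'
from h import *
s=robot.observe();print(s["position"],s["tcp_rot"],s["force"],s["wrist_torque"],s["joints"])
for n in("scene","side"):
    c=shot(n,n+"6");P=cloud(c)
    m=(np.hypot(P[...,0]-.5925,P[...,1]-.039)<.095)&(np.hypot(P[...,0]-.5925,P[...,1]-.039)>.03)&(P[...,2]>.0735)&(P[...,2]<.0785)&(c["frame"].min(-1)>90)
    p=P[m][:,:2]-[.5925,.039];a=np.degrees(np.arctan2(p[:,1],p[:,0]));print(n,len(a),np.percentile(a,[5,25,50,75,95]).round(1))
E
```

```text
[0.59228948 0.03933319 0.10860131] [ 1.79994516e+02 -5.58176348e-02 -8.57025918e+00] [ 0.36263585 -0.5448794  -0.91581267] [-0.0894835  -0.08721539  0.07324349] [-20.47792929  30.2160066   21.52467575  91.39862403 -12.21097801
  60.66222214 -94.18560355]
scene 147 [-2.4  3.4  8.8 13.5 17.8]
side 144 [-4.5 -1.2  4.2  9.8 17.4]
```

>>> move_arm(deltas=[[[0,0,0],[0,0,0.06],0.6],[[0,0,0],[0,0,0.12],0.6],[[0,0,0],[0,0,0.12],0.6]])

```text
clock: 9.22
position: [0.5923, 0.0394, 0.1085]
tcp_rot: [-180.0, -0.0, -15.3]
force: [1.1, -1.1, -0.4]
opening: 0.0114
grasp_force: 59.8
```

```bash
python3 - <<'E'
from h import *
s=robot.observe();print(s["position"],s["tcp_rot"],s["force"],s["wrist_torque"])
for n in("scene","side"):
    c=shot(n,n+"7");P=cloud(c)
    m=(np.hypot(P[...,0]-.5925,P[...,1]-.039)<.095)&(np.hypot(P[...,0]-.5925,P[...,1]-.039)>.03)&(P[...,2]>.0735)&(P[...,2]<.0785)&(c["frame"].min(-1)>90)
    p=P[m][:,:2]-[.5925,.039];a=np.degrees(np.arctan2(p[:,1],p[:,0]));print(n,len(a),np.percentile(a,[5,25,50,75,95]).round(1))
E
```

```text
[0.59225989 0.03941134 0.10852359] [-1.79991828e+02 -4.36313595e-02 -1.52552552e+01] [ 1.08185634 -1.07401875 -0.37822435] [ 0.01089421 -0.11307845  0.12178892]
scene 147 [-7.5 -2.6  3.   7.4 12.7]
side 153 [-10.   -7.   -2.7   4.4  10.8]
```

>>> move_arm(deltas=[[[0,0,0],[0,0,0],1.5],[[0,0,0],[0,0,0],3],[[0,0,0],[0,0,0],4],[[0,0,0],[0,0,0],4.5],[[0,0,-1],[0,0,0],4.5]])

```text
clock: 9.95
position: [0.5911, 0.0393, 0.1178]
tcp_rot: [180.0, 0.1, -15.4]
force: [-0.6, 0.4, -0.0]
opening: 0.0451
grasp_force: 0.0
```

>>> move_arm(deltas=[[[0,0,-2],[0,0,0],4.5],[[0,0,-6],[0,0,0],4.5],[[0,0,-11],[0,0,0],4.5],[[0,0,-13],[0,0,0],4.5],[[0,0,-13],[0,0,0],4.5]])

```text
clock: 10.58
position: [0.5933, 0.0391, 0.2511]
tcp_rot: [-179.9, -0.3, -15.4]
force: [0.2, -0.1, -0.4]
opening: 0.045
grasp_force: 0.0
```

```bash
python3 - <<'E'
from h import *
s=robot.observe();print(s["position"],s["tcp_rot"],s["joints"])
c=shot("wrist","w8");P=cloud(c)
rect(P,.5925,.039,.035,.11,.13,"keytop");rect(P,.5925,.039,.025,.0815,.09,"flange");rect(P,.605,.075,.1,.009,.016,"plate")
m=(np.hypot(P[...,0]-.618,P[...,1]-.114)<.03)&(P[...,2]>.067)&(P[...,2]<.073);print("rim",m.sum(),cv2.minEnclosingCircle(P[m][:,:2].astype(np.float32)*1000))
E
```

```text
[0.59332649 0.0390997  0.25113147] [-179.88268164   -0.30439531  -15.36712678] [ -22.57144802   23.88447903   25.03294945   80.14305939  -10.12949421
   77.85267014 -102.71855969]
keytop 725 [592.7  38.6] [12.  33.9] 77.7 z 0.1264 mean [594.6  38.1]
flange 732 [593.7  38.2] [40.5 38. ] 82.9 z 0.0847 mean [593.7  37.7]
plate 4988 [605.7  76.4] [164.3  84.1] 70.8 z 0.0128 mean [615.6  74.8]
rim 1847 ((618.9031982421875, 113.94154357910156), 23.938589096069336)
```

View pics/w8.png

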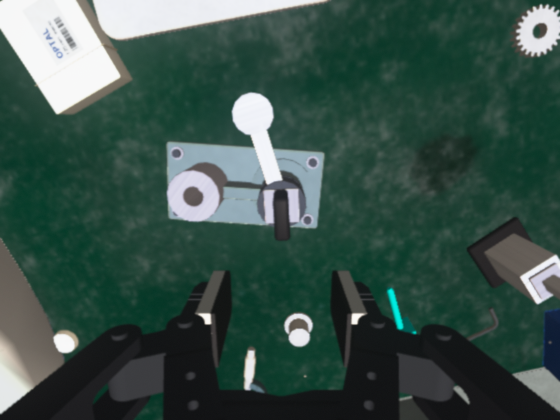

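The key stands seated with its grip at (282,215), and the cover is swung aside with its disc at (252,113). The bore is open at (194,196). On to the probe.

>>> move_arm(deltas=[[[-2,6,0],[0,0,-0.16],5],[[-4,12,0],[0,0,-0.32],5],[[-6,18,0],[0,0,-0.48],5],[[-7,23,0],[0,0,-0.62],5],[[-7.7,25.7,0],[0,0,-0.658],5]])

```text
clock: 11.25
position: [0.4464, -0.1911, 0.2469]
tcp_rot: [-179.9, 0.2, 22.1]
force: [1.1, -0.4, -0.1]
opening: 0.0498
grasp_force: 0.0
```

>>> move_arm(deltas=[[[0,0,0],[0,0,0],5],[[0,0,0],[0,0,0],5],[[0,0,0],[0,0,0],5]])

```text
clock: 11.62
position: [0.4503, -0.1862, 0.2477]
tcp_rot: [-179.9, 0.0, 22.5]
force: [0.7, 0.3, 0.0]
opening: 0.0501
grasp_force: 0.0
```

```bash
python3 - <<'E'
from h import *
s=robot.observe();print(s["position"],s["tcp_rot"],s["joints"])
c=shot("wrist","w9");P=cloud(c)
rect(P,.45,-.188,.03,.122,.14,"pcap");rect(P,.45,-.188,.03,.09,.124,"pgrip");rect(P,.45,-.188,.03,.075,.082,"pcollar");rect(P,.45,-.188,.03,.067,.0745,"ptube")
E
```

```text
[ 0.45031872 -0.18616639  0.24765642] [-1.79934447e+02  3.28623960e-02  2.25262421e+01] [ -1.85439698  10.97415399  26.35356265  97.01497031  -5.08472496
  73.26065437 -41.9188861 ]
pcap 353 [ 451.1 -188. ] [13.4 13.4] 22.3 z 0.1297 mean [ 452.2 -187.5]
pgrip 192 [ 456.4 -185.9] [ 2.3 13.9] 21.1 z 0.1088 mean [ 456.9 -185.6]
pcollar 614 [ 452.8 -186.3] [32.4 28.9] 23.4 z 0.0769 mean [ 453.8 -186.6]
ptube 710 [ 451.2 -188.1] [37.5 38. ] 22.8 z 0.0728 mean [ 455.3 -186.8]
```

>>> move_arm(deltas=[[[0,0.15,4],[0,0,0],5],[[0,0.15,8],[0,0,0],5],[[0,0.15,11],[0,0,0],5],[[0,0.15,13],[0,0,0],5],[[0,0.15,14.2],[0,0,0],5]])

```text
clock: 12.3
position: [0.4501, -0.1883, 0.1051]
tcp_rot: [-179.9, 0.1, 22.4]
force: [-0.1, 0.0, 0.2]
opening: 0.0501
grasp_force: 0.0
```

>>> move_arm(deltas=[[[0,0,0],[0,0,0],3],[[0,0,0],[0,0,0],2],[[0,0,0],[0,0,0],1],[[0,0,0],[0,0,0],0.8],[[0,0,0],[0,0,0],0.8]], grip_force=60)

```text
clock: 12.92
position: [0.4511, -0.1898, 0.1073]
tcp_rot: [179.9, -0.1, 22.3]
force: [0.7, -0.4, 5.9]
opening: 0.0133
grasp_force: 58.7
```

>>> move_arm(deltas=[[[0,0,0],[0,0,0],0.8],[[0,0,-3],[0,0,0],0.8],[[0,0,-7],[0,0,0],0.8],[[0,0,-12],[0,0,0],0.8],[[0,0,-14.5],[0,0,0],0.8]])

```text
clock: 13.55
position: [0.4506, -0.19, 0.2535]
tcp_rot: [179.9, -0.1, 22.3]
force: [0.4, 0.2, -1.8]
opening: 0.0133
grasp_force: 58.5
```

>>> move_arm(deltas=[[[0,0,0],[0,0,0],0.8],[[0,0,0],[0,0,0],0.8],[[0,0,0],[0,0,0],0.8]])

```text
clock: 13.92
position: [0.449, -0.189, 0.2493]
tcp_rot: [-179.9, 0.2, 22.3]
force: [-0.2, -0.2, -1.3]
opening: 0.0133
grasp_force: 58.5
```

>>> move_arm(deltas=[[[4,-3.2,-1],[0,0,0],0.8],[[8.5,-6.8,-1],[0,0,0],0.8],[[13,-10.3,-1],[0,0,0],0.8],[[17.5,-13.9,-1],[0,0,0],0.8],[[21.5,-17.1,-1],[0,0,0],0.8]])

```text
clock: 14.55
position: [0.5842, 0.0527, 0.2596]
tcp_rot: [-179.9, 0.1, 22.4]
force: [0.5, -0.4, -1.4]
opening: 0.0128
grasp_force: 58.5
```

>>> move_arm(deltas=[[[3,-2.5,0],[0,0,0],0.8],[[5.7,-4.5,0],[0,0,0],0.8],[[5.7,-4.5,0],[0,0,0],0.8],[[5.7,-4.5,0],[0,0,0],0.8],[[5.7,-4.5,0],[0,0,0],0.8]])

```text
clock: 15.18
position: [0.6193, 0.1116, 0.2611]
tcp_rot: [180.0, 0.1, 22.2]
force: [-0.0, -0.3, -1.2]
opening: 0.0134
grasp_force: 58.5
```

```bash
cat >> h.py <<'E'
def rod(name,f):
    s=robot.observe();p=np.array(s["position"]);c=shot(name,f);P=cloud(c)
    m=(np.hypot(P[...,0]-p[0],P[...,1]-p[1])<.02)&(P[...,2]>p[2]-.098)&(P[...,2]<p[2]-.04)
    q=P[m];v=q[:,:2].mean(0)-np.array(c["xyz"])[:2];v/=np.hypot(*v)
    q=q.copy();q[:,:2]+=v*.0031
    A=np.c_[q[:,2]-(p[2]-.094),np.ones(len(q))]
    for _ in range(2):
        k=np.linalg.lstsq(A,q[:,:2],rcond=None)[0]; r=np.hypot(*(q[:,:2]-A@k).T); ok=r<.004; q=q[ok];A=A[ok]
    n=np.array([-v[1],v[0]])
    print(name,len(q),"tcp",p.round(4),"tip",k[1].round(4),"slope",k[0].round(3),"zmin",q[:,2].min().round(4),"lateral tip-tcp mm",((k[1]-p[:2])@n*1000).round(1),"n",n.round(2))
E
python3 - <<'E'
from h import *
rod("scene","s10");rod("side","d10");rod("wrist","w10")
print(robot.observe()["tcp_rot"],robot.observe()["force"])
for f in("s10","d10"):
    c=pickle.load(open(f+".pkl","rb"));P=cloud(c)
    rect(P,.605,.076,.1,.009,.016,f+"plate");rect(P,.618,.114,.03,.067,.0735,f+"rim");rect(P,.5925,.039,.03,.12,.13,f+"key")
E
```

```text
scene 95 tcp [0.6193 0.1116 0.2611] tip [0.6185 0.1106] slope [0.019 0.012] zmin 0.1675 lateral tip-tcp mm -1.3 n [0.49 0.87]
side 69 tcp [0.6194 0.1118 0.2613] tip [0.6195 0.1122] slope [ 0.005 -0.033] zmin 0.1684 lateral tip-tcp mm -0.1 n [-1.    0.04]
wrist 186 tcp [0.6195 0.1121 0.2615] tip [0.6195 0.1121] slope [0.013 0.001] zmin 0.1699 lateral tip-tcp mm 0.1 n [ 0.38 -0.93]
[ 1.79984932e+02 -6.27494294e-03  2.22348754e+01] [-0.04394704 -0.25433721 -1.1033298 ]
s10plate 838 [602.6  78.3] [163.3  83.2] 69.3 z 0.0126 mean [590.2  97.5]
s10rim 209 [617.3 113.8] [47.7 46.2] 82.9 z 0.0696 mean [615.7 115. ]
s10key 56 [591.5  41. ] [11.1 34.7] 79.5 z 0.1249 mean [588.  42.]
d10plate 561 [604.9  71.2] [162.4  83.4] 70.1 z 0.0127 mean [610.5  47.1]
d10rim 107 [626.7 112. ] [48.7 27.9] 89.4 z 0.0706 mean [625.6 111.1]
d10key 75 [592.   37.1] [11.6 33.5] 77.9 z 0.125 mean [592.1  35.3]
```

>>> move_arm(deltas=[[[0,-0.25,3],[0,0,0],0.8],[[0,-0.25,6],[0,0,0],0.8],[[0,-0.25,7],[0,0,0],0.8],[[0,-0.25,7],[0,0,0],0.8],[[0,-0.25,7],[0,0,0],0.8]])

```text
clock: 15.95
position: [0.6198, 0.1159, 0.193]
tcp_rot: [180.0, -0.2, 22.3]
force: [-0.8, -0.9, -0.9]
opening: 0.0136
grasp_force: 58.5
```

```bash
python3 - <<'E'
from h import *
rod("scene","s11");rod("side","d11");rod("wrist","w11")
im=[]
for f in("s11","d11","w11"):
    c=pickle.load(open(f+".pkl","rb"));P=cloud(c)
    m=(np.hypot(P[...,0]-.618,P[...,1]-.114)<.035)&(P[...,2]>.067)&(P[...,2]<.0735)
    print(f,m.sum(),cv2.minEnclosingCircle(P[m][:,:2].astype(np.float32)*1000))
    u,v=[int(t.mean()) for t in np.nonzero(m)][::-1]
    x0=max(u-50,0);y0=max(v-70,0);print(x0,y0);g=c["frame"][y0:y0+100,x0:x0+100];im.append(cv2.resize(g,(266,266),interpolation=cv2.INTER_CUBIC) if f!="w11" else cv2.resize(g,(266,266),interpolation=cv2.INTER_CUBIC))
cv2.imwrite("pics/m11.png",np.hstack(im)[...,::-1])
E
```

```text
scene 86 tcp [0.6198 0.1159 0.193 ] tip [0.6199 0.1154] slope [-0.013  0.003] zmin 0.0976 lateral tip-tcp mm -0.4 n [0.48 0.88]
side 63 tcp [0.6198 0.116  0.1931] tip [0.6199 0.1164] slope [ 0.009 -0.007] zmin 0.1001 lateral tip-tcp mm -0.1 n [-1.    0.04]
wrist 184 tcp [0.6197 0.116  0.1929] tip [0.6199 0.1158] slope [0.012 0.007] zmin 0.1012 lateral tip-tcp mm 0.3 n [ 0.38 -0.92]
s11 212 ((617.145263671875, 113.66168975830078), 24.265871047973633)
141 168
d11 107 ((620.9943237304688, 113.51643371582031), 25.890413284301758)
268 98
w11 2295 ((618.9174194335938, 114.27019500732422), 23.84575080871582)
231 145
```

View pics/m11.png

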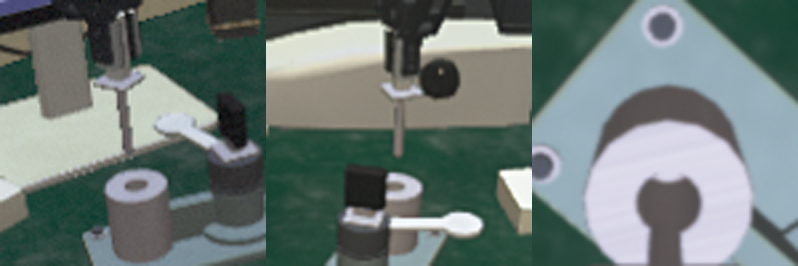

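The rod hangs upright over the open bore in all three views; the wrist view has the bore at about (668,205). It needs a correction of about 2 mm.

>>> move_arm(deltas=[[[-0.18,0.1,0.5],[0,0,0],0.8],[[-0.18,0.1,1],[0,0,0],0.8],[[-0.18,0.1,1],[0,0,0],0.8],[[-0.18,0.1,1],[0,0,0],0.8]])

```text
clock: 16.6
position: [0.6174, 0.1144, 0.1812]
tcp_rot: [-180.0, 0.0, 22.3]
force: [0.2, -0.3, -0.2]
opening: 0.0129
grasp_force: 58.5
```

```bash
python3 - <<'E'
from h import *
rod("scene","s12");rod("side","d12");rod("wrist","w12")
for f in("s12","w12"):
    c=pickle.load(open(f+".pkl","rb"));P=cloud(c)
    m=(np.hypot(P[...,0]-.618,P[...,1]-.114)<.035)&(P[...,2]>.067)&(P[...,2]<.0735)
    print(f,m.sum(),cv2.minEnclosingCircle(P[m][:,:2].astype(np.float32)*1000))
E
```

```text
scene 81 tcp [0.6174 0.1144 0.1812] tip [0.6171 0.1137] slope [-0.004  0.01 ] zmin 0.087 lateral tip-tcp mm -0.7 n [0.48 0.88]
side 64 tcp [0.6175 0.1144 0.1813] tip [0.6175 0.114 ] slope [0.004 0.011] zmin 0.0884 lateral tip-tcp mm 0.0 n [-1.    0.04]
wrist 186 tcp [0.6176 0.1144 0.1814] tip [0.6176 0.1143] slope [0.014 0.003] zmin 0.0902 lateral tip-tcp mm 0.1 n [ 0.38 -0.93]
s12 212 ((616.5275268554688, 114.97708892822266), 24.214078903198242)
w12 2476 ((618.9257202148438, 114.28945922851562), 23.844053268432617)
```

>>> move_arm(deltas=[[[0.07,0.02,0.8],[0,0,0],0.8],[[0.07,0.02,1.6],[0,0,0],0.8],[[0.07,0.02,2.4],[0,0,0],0.8],[[0.07,0.02,3.2],[0,0,0],0.8],[[0.07,0.02,3.5],[0,0,0],0.8]])

```text
clock: 17.38
position: [0.6176, 0.1144, 0.1453]
tcp_rot: [-180.0, 0.1, 22.3]
force: [0.4, -0.2, -1.5]
opening: 0.0131
grasp_force: 58.5
```

>>> move_arm(deltas=[[[0,0,0.7],[0,0,0],0.8],[[0,0,1.4],[0,0,0],0.8],[[0,0,1.9],[0,0,0],0.8],[[0,0,2.15],[0,0,0],0.8],[[0,0,2.2],[0,0,0],0.8]])

```text
clock: 18.0
position: [0.6181, 0.1145, 0.1242]
tcp_rot: [180.0, 0.0, 22.3]
force: [0.4, -0.4, -0.2]
opening: 0.0135
grasp_force: 58.5
```

>>> move_arm(deltas=[[[0,0,0],[0,0,0],0.8],[[0,0,0],[0,0,0],0.8],[[0,0,0],[0,0,0],0.8],[[0,0,0],[0,0,0],0.8],[[0,0,0],[0,0,0],0.8]])

```text
clock: 18.62
position: [0.6182, 0.1144, 0.1243]
tcp_rot: [180.0, -0.0, 22.3]
force: [-0.3, 0.3, -1.6]
opening: 0.0133
grasp_force: 58.5
```

```bash
python3 - <<'E'
from h import *
c=shot("wrist","w13");P=cloud(c);s=robot.observe();p=s["position"];print(p,s["tcp_rot"],s["force"],s["qvel"].round(2))
m=(np.hypot(P[...,0]-.618,P[...,1]-.114)<.035)&(P[...,2]>.067)&(P[...,2]<.0735)
print(m.sum(),cv2.minEnclosingCircle(P[m][:,:2].astype(np.float32)*1000))
rect(P,p[0],p[1],.03,p[2]-.036,p[2]-.026,"collar")
rect(P,.5925,.039,.035,.12,.13,"key")
d=shot("side","d13");D=cloud(d);rect(D,.5925,.039,.035,.12,.13,"key side")
E
```

```text
[0.61817521 0.11443898 0.12432602] [ 1.79997064e+02 -3.55428746e-03  2.23364136e+01] [ 0.0936647  -0.33882283 -2.04895913] [ 0.01  0.05 -0.02 -0.1  -0.05  0.01  0.07]
2651 ((618.913330078125, 114.38481903076172), 23.870559692382812)
collar 1258 [626.2 117.6] [11.7 28. ] 22.4 z 0.0937 mean [627.2 117.9]
key 115 [591.9  43.4] [ 4.5 25.9] 77.9 z 0.1236 mean [599.2  42.8]
key side 76 [591.9  35.4] [12.8 33.5] 78.6 z 0.1251 mean [592.2  34.8]
```

```bash
python3 -c "
from bench import robot
print(robot.hand_in())"
```

```text
the job is handed in; nothing more can be done
None
```

I handed the job in at about 18.7 s; no verdict was returned. The key is seated in the slot, with the cover turned clear, at or near its stop. The probe is held upright about 40 mm down the bore, roughly 1 mm off centre, with no sign of contact. Both turquoise lookalikes toppled at the start and turned the key in its stand, and I did not re-measure the bush, lens cap or gear at the end.

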